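Set the bent rim in the truing clamp and ease the screw

ROBOT

A 7-joint arm with a two-finger parallel gripper is mounted at the origin on the work surface. World frame = base frame: x ahead of the robot, y to its left, z up, the work surface at z = 0. Lengths are in m, angles in degrees, forces in N, time in s.
With the tool pointing down it reaches from about 0.35 to 0.9 m from the base axis. Payload 7.2 kg.
Tool frame: the origin (TCP) lies between the finger pads; the fingertips stand 19 mm ahead of it and the grasp point (between the pads) is the TCP (robot.tip_reach is the z of the fingertips in the tool frame, in m); z points along the fingers, y is the line along which they close (so a half turn about z gives the same grasp; the last joint's range is limited). The gripper opens to 88 mm and grips with 3 to 60 N. Pads are 20 mm wide; open, the fingers measure 115 mm over their backs; the gripper's body (75 mm by 178 mm) begins 61 mm behind the grasp point.
Start: joints at [70.634, 23.554, -0.728, 91.456, 0.321, 64.991, -4.71], TCP at [0.167, -0.602, 0.242] pointing down, gripper open.
Joint ranges: [-169.25, 169.25], [-16.82, 113.86], [-84.01, 82.57], [7.8, 145.47], [-59.2, 239.2], [7.22, 106.19], [-163.78, 163.78]. Speed limits (degrees/s): [136.94, 136.94, 172.46, 172.46, 180, 180, 180].

INTERFACE

Orientations are given as a 3x3 rotation matrix whose columns are the frame's x, y, z axes.
In Python, from station import robot gives the robot as it stands.
- The arm moves only by the tool drive_tool, never from a script. Its argument "plan" is a list of rows, each a list of 7 numbers: the turn, a rotation vector about the tool's x, y, z scaled (see below), then the shift along the tool's x, y, z scaled (see below), then the gripper command: -1 is fully open, 1 is shut, values between are in proportion. In form: [[wx, wy, wz, dx, dy, dz, hand], ...]. A call has 1 to 8 rows; each row shifts and turns the commanded pose from where the row before left it, along the tool's axes as they then stand; what a row does not reach is not made up. The controller multiplies each number of a shift by 25 mm and each number of a turn by 5 degrees. A row lasts 1/10 s, in which the tool goes at most 50 mm and 8.59 degrees, less where a joint would pass 70% of its speed; a pose out of reach is approached as far as the arm can. A call with a number of a shift or a turn outside -1 to 1 is refused whole. A call with a gripper value outside its range is refused whole. The fingers move at their own pace and stop on an object; "force" is the grip in N (left out, the last holds). Time passes only in rows, so rows that do not move let the fingers close. It gives the time, the measured TCP pose, the force, the opening and the grip force at its end, in the units of the state.
- robot.observe(): the state, without advancing time (a new reading comes with each control period).
- robot.camera(name): name is "side" or "top"; returns the picture (420x560x3 uint8, red, green, blue); there is no depth.
- robot.camera_params(name): a dict with "mtx" (3x3 intrinsics, pixels), "position" and "attitude" of the camera in the world. Camera axes: x right, y up, looking along -z (the intrinsics and any distortion apply to the point x, -y, -z); pixel columns grow to the right and rows downward; lengths in m; the calibration is good to about 2 mm. A picture is of the moment at which its call begins. camera_params takes no time and is no camera call.
- robot.close_job(): hands the job in; it is judged then, once.
The state is a dict: "clock": time; "joints": joint angles; "qvel": joint speeds; "joint_torque": joint torques, N m; "tcp_pos": TCP position; "tool_rot": TCP orientation; "wrist_force": force on the tool from outside, world axes, zero at the start; "torque": the same for the moment, N m; "width": finger opening in m; "finger_force": force on a finger pad.
Only numpy, scipy, OpenCV 4.12 (cv2) and the standard library are available. Lean on these libraries where they do the work, as an engineer would, in place of code of your own. Each camera call takes 0.05 s, during which the arm holds its last target. There are 200 camera calls.

TASK

Slide the bent rim segment along its board, fully home into the C-clamp, so that its straight end meets the clamp's frame under the screw. Then turn the thumbscrew clockwise until it seats on the rim, back it off a quarter turn, and finish holding it there by its wings, still gripping; leave the rim where it is and do not shift the pedal, jar, bell dome or spoke wrench.

Things in the scene. Friction and masses are not known exactly. Their poses are not given: they have to be found in the camera images.
- clamp: Fixed dark steel C-clamp on a raised teak board. Origin on the screw axis at bench height, z up; the rim goes in towards +y. Board top z = 48 mm, x -65 to 85, y -320 to 43. Upright frame (spine): x -20 to 20, y 45 to 75, up to z = 122 mm. Upper arm: x -16 to 16, y -22 to 75, z 100 to 122, with a round boss (radius 15, top z = 124) on the screw axis.
- stop (a point): Centre of the frame's front face at the rim's mid-height, where the rim's straight end should arrive: clamp frame (0, 45, 61) mm.
- foot (a point): Centre of the underside of the screw's foot (radius 12 mm, bevelled), under the upper arm. It goes down 1 mm per rad of the screw: 78 mm above the bench at value 0, on the rim's top (74 mm) at 4.0. At the start it clears the rim's top by 1.5 to 3.2 mm: keep the rim flat on the board to pass under it.
- thumbscrew (a joint): Turn of the screw in rad, growing clockwise seen from above (tightening); stops hard at 4.0 = seated, and at 0 at the loose end. Starts at 0.8 to 2.5, so seating takes 1.5 to 3.2 rad, more than one grasp for many wrists. Turning takes about 0.07 N m; it stays where left. The wings keep their height.
- wings (a point): Thumbscrew wings: upright flat steel plate 48 mm long (its x), 9 thick (its y), 34 tall; origin at its centre on the screw axis, 151 mm above the bench (134 to 168). Below, a hub of radius 9 mm from z = 126. Grasp from above across the 9 mm. Its x lies along the clamp's x at screw value 0 and turns clockwise as the value grows.
- rim: Loose bent aluminium rim segment, about 0.18 kg, on the board: 14 mm wide, 26 tall, 260 long. Origin on the underside's centre line, 165 mm along from its straight end, a good place to grasp. y runs along the straight inner 120 mm to that end; the outer 140 mm curves to +x (radius 280). At the origin its sides face along its x turned 0.16 rad counterclockwise from above.
- rim_end (a point): Centre of the rim's straight end face: rim frame (-4, 165, 13) mm. At the start 50 to 90 mm short of the clamp's frame, up to 32 mm off to a side, the rim skewed by up to 0.12 rad.
- pedal: Black iron bicycle pedal, 70 x 112 x 27 mm, loose bystander; origin under its middle.
- cap_jar: Green plastic valve cap jar, diameter 60 mm, 75 mm tall, loose bystander; origin at its underside.
- bell_dome: Brass bell dome, diameter 56 mm, 29 mm tall, loose bystander; origin at its underside.
- spoke_wrench: Square steel spoke wrench, 38 x 38 x 6 mm, loose bystander; origin at its underside.

How it is judged:
By the outcome, as a careful person would: the job done as asked, in the order asked, and still so for the second after the job is handed in, while the arm keeps its last pose, push and grip.
It also fails if it takes over 64 s, if anything falls off the work surface, if the arm or the gripper's body presses on something with over 40 N, if the wrist force passes 120 N, or if a joint passes its speed limit or range.

## Working session

There is one attempt and no reset: what is moved stays moved. The work goes in short steps, Python scripts to look and compute and a tool call to move; the robot and the scene stay as the last step left them, time stands still between calls to the robot, and variables do not carry over. Pictures are saved under pics/ and viewed, at most 10 in all, crops included, and the job is handed in when it is done.

Besides the shell and the picture viewer there is one more tool, called after "Call:" as name(argument=value, ...) on one line, values as JSON. drive_tool: Moves the arm, as the interface text tells. Its arguments: {"type":"object","properties":{"plan":{"type":"array"},"force":{"type":"number"}},"required":["plan"]}

```bash
mkdir -p pics; ls
python3 - <<'E'
from station import robot
import cv2
for n in("side","top"):
    cv2.imwrite(f"pics/{n}0.png",robot.camera(n)[:,:,::-1]); print(robot.camera_params(n))
s=robot.observe(); print(s, robot.tip_reach)
E
```

```text
pics
{'mtx': array([[409.89454523,   0.        , 288.16774782],
       [  0.        , 409.89454523, 211.1572322 ],
       [  0.        ,   0.        ,   1.        ]]), 'position': array([ 0.50673011, -0.41741192,  0.55219995]), 'attitude': array([[ 0.97353672,  0.14866199, -0.17356805],
       [-0.2281848 ,  0.59057124, -0.77405252],
       [-0.01256789,  0.79317414,  0.6088652 ]])}
{'mtx': array([[418.90373603,   0.        , 281.76324014],
       [  0.        , 418.90373603, 210.45745942],
       [  0.        ,   0.        ,   1.        ]]), 'position': array([0.54572651, 0.11859179, 0.89339076]), 'attitude': array([[ 0.01523574,  0.99502731, -0.09843032],
       [-0.99985231,  0.01437842, -0.00941348],
       [-0.0079514 ,  0.09855921,  0.99509942]])}
{'clock': 0.1, 'joints': array([70.63346567, 23.59550322, -0.72638708, 91.49755488,  0.31941947,
       64.98872959, -4.70802655]), 'qvel': array([-0.02452457, -0.09376395,  0.00284457, -0.08952553, -0.03111395,
        0.05597159, -0.01381878]), 'joint_torque': array([ 1.92589767e-03, -5.89103794e+01,  6.43219315e-01, -2.91710865e+01,
       -5.38523658e-02,  1.45404917e-02,  6.33268269e-05]), 'tcp_pos': array([ 0.16643879, -0.60200993,  0.2409047 ]), 'tool_rot': array([[ 9.63818511e-01,  2.66558942e-01, -4.55781253e-04],
       [ 2.66559317e-01, -9.63817618e-01,  1.31547244e-03],
       [-8.86390597e-05, -1.38936943e-03, -9.99999031e-01]]), 'wrist_force': array([-0.53911385, -0.15815973, -0.02304108]), 'torque': array([-0.02111409, -0.0015091 , -0.02470612]), 'finger_force': 0.0, 'width': 0.08782372821875035} 0.019
```

View pics/top0.png

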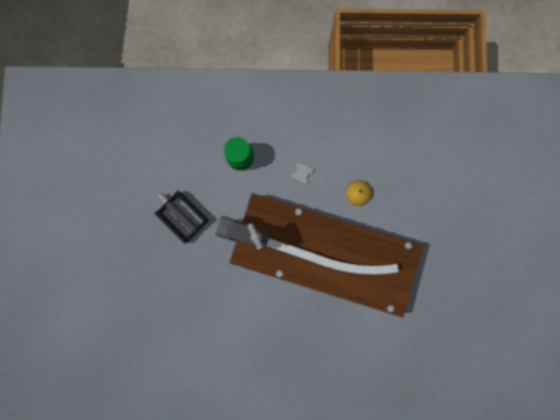

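View pics/side0.png

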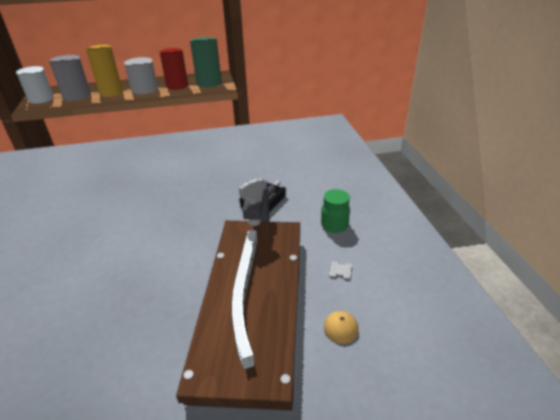

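The top view shows the clamp at about (240,232), the wings at about (256,236), the rim from (272,243) to (398,268), and the board from (250,195) to (405,315). The pedal is at (182,216), the jar at (238,153), the wrench at (302,173) and the dome at (358,192). The side view agrees.

```bash
cat > h.py <<'E'
import numpy as np, cv2
from station import robot
from scipy.optimize import minimize
P={n:robot.camera_params(n) for n in("side","top")}
def proj(n,X):
    p=P[n]; c=(np.atleast_2d(X)-p["position"])@p["attitude"]
    c=c*[1,-1,-1]; u=c@p["mtx"].T; return u[:,:2]/u[:,2:]
def ray(n,uv,z):
    p=P[n]; uv=np.atleast_2d(uv).astype(float)
    d=np.c_[uv,np.ones(len(uv))]@np.linalg.inv(p["mtx"]).T*[1,-1,-1]@p["attitude"].T
    return p["position"]+d*((z-p["position"][2])/d[:,2])[:,None]
def T(pose,pts,z):  # pose x,y,th ; pts Nx2 ->3d
    x,y,t=pose; R=np.array([[np.cos(t),-np.sin(t)],[np.sin(t),np.cos(t)]])
    return np.c_[np.asarray(pts)@R.T+[x,y],np.full(len(pts),z)]
def prism(n,pose,poly,z0,z1,S=4):
    m=np.zeros((420*S,560*S),np.uint8)
    f=lambda X:np.round(proj(n,X)*S+S/2).astype(np.int32)
    a=f(T(pose,poly,z0)); b=f(T(pose,poly,z1))
    for q in [a,b]: cv2.fillPoly(m,[q],255)
    for i in range(len(poly)):
        j=(i+1)%len(poly); cv2.fillConvexPoly(m,np.array([a[i],a[j],b[j],b[i]]),255)
    return cv2.resize(m,(560,420),interpolation=cv2.INTER_AREA)/255.
BOARD=np.array([[-.065,-.32],[.085,-.32],[.085,.043],[-.065,.043]])
def rimpoly():
    s=np.linspace(0,.14,15)/.28
    c=[(-.0036,.1652)]+[(-.0036+.28*(1-np.cos(a)),.0452-.28*np.sin(a)) for a in s]
    nrm=[(1,0)]+[(np.cos(a),np.sin(a)) for a in s]
    c,nrm=np.array(c),np.array(nrm); return np.r_[c+.007*nrm,(c-.007*nrm)[::-1]]
RIM=rimpoly()
def fit(masks,pose,poly,z0,z1,ign={}):
    def cost(p):
        e=0
        for n,m in masks.items():
            d=(prism(n,p,poly,z0,z1)-m)**2
            if n in ign: d=d*(1-ign[n])
            e+=d.sum()/m.sum()
        return e
    s=np.array([[0,0,0],[.015,0,0],[0,.015,0],[0,0,.06]])
    for k in range(3):
        r=minimize(cost,pose,method="Nelder-Mead",options=dict(initial_simplex=pose+s/(2**k),xatol=1e-4,fatol=1e-4)); pose=r.x
    return pose,r.fun
E
cat > m1.py <<'E'
from h import *
im={n:cv2.imread(f"pics/{n}0.png") for n in P}
bm,rm={},{}
for n,i in im.items():
    h=cv2.cvtColor(i,cv2.COLOR_BGR2HSV); 
    roi=np.zeros(i.shape[:2],bool)
    if n=="top": roi[180:330,225:440]=1
    else: roi[215:412,170:310]=1
    b=((h[...,0]<15)|(h[...,0]>172))&(h[...,1]>90)&roi
    b=cv2.morphologyEx(b.astype(np.uint8),cv2.MORPH_CLOSE,np.ones((21,21)))
    bm[n]=b.astype(float)
    k=cv2.erode(cv2.morphologyEx(b,cv2.MORPH_CLOSE,np.ones((5,5))),np.ones((7,7)))
    r=((h[...,2]>115)&(h[...,1]<70)&roi).astype(np.uint8)
    nl,l,st,_=cv2.connectedComponentsWithStats(r)
    j=[q for q in range(1,nl) if st[q,4]>30]; print(n,[st[q].tolist() for q in j])
    sel=max((q for q in j if (k[l==q]).mean()>.3),key=lambda q:st[q,4]); rm[n]=(l==sel).astype(float)
ign={n:np.zeros((420,560)) for n in P}; ign["top"][215:255,225:270]=1
p0=ray("top",[[256,236]],.151)[0]; print("wing",p0)
cp,f=fit({"top":bm["top"]},np.array([p0[0],p0[1],-.2]),BOARD,.03,.048,ign); print("clamp top",cp,f)
cp2,f=fit(bm,cp,BOARD,.03,.048,ign); print("clamp both",cp2,f)
e=T(cp2,[[.0,-.18]],0)[0]; ign["top"][235:255,255:283]=1; 
ign["side"][:250]=1
rp,f=fit(rm,np.array([e[0],e[1],cp2[2]]),RIM,.048,.074,ign); print("rim",rp,f)
rt,f=fit({"top":rm["top"]},rp,RIM,.048,.074,ign); print("rim top",rt,f)
def rel(p,c):
    d=T(p,[[-.004,.165]],0)[0,:2]-c[:2]; t=c[2]; return d@[[np.cos(t),-np.sin(t)],[np.sin(t),np.cos(t)]]
for c in(cp,cp2):print("end in clamp",rel(rp,c),rp[2]-c[2],rel(rt,c))
out=[]
for n,bx in(("top",(215,180,440,330)),("side",(170,160,350,410))):
    i=im[n].copy()
    x0,y0,x1,y1=bx; s=3 if n=="top" else 2
    c=cv2.resize(i[y0:y1,x0:x1],None,fx=s,fy=s,interpolation=cv2.INTER_CUBIC)
    for pose,poly,zs,col in((cp2,BOARD,(.048,),(0,255,255)),(rp,RIM,(.074,),(0,0,255)),(cp2,[[-.016,-.022],[.016,-.022],[.016,.075],[-.016,.075]],(.122,),(255,255,0))):
        for z in zs: cv2.polylines(c,[np.round((proj(n,T(pose,poly,z))-[x0,y0]+.5)*s).astype(np.int32)],True,col,1)
    out.append(c)
H=max(c.shape[0] for c in out)
v=np.hstack([cv2.copyMakeBorder(c,0,H-c.shape[0],0,0,0) for c in out]); v=cv2.resize(v,None,fx=min(1,800/v.shape[1]),fy=min(1,800/v.shape[1]))
cv2.imwrite("pics/fit0.png",v)
E
python3 m1.py
```

```text
side [[170, 215, 78, 197, 6219], [270, 215, 40, 197, 1541], [231, 230, 24, 137, 1661], [289, 254, 8, 7, 42], [280, 373, 11, 11, 92]]
top [[225, 180, 215, 150, 16270], [248, 225, 13, 24, 121], [273, 244, 125, 31, 1033]]
wing [0.57304572 0.17054865 0.151     ]
clamp top [ 0.57466181  0.17346597 -0.29181687] 0.023944025464430255
clamp both [ 0.57313989  0.17038302 -0.28300962] 0.06857088470376238
rim [ 0.51694776 -0.00390823 -0.31685313] 0.15630103350755012
rim top [ 0.51720386 -0.00431954 -0.3183625 ] 0.04929120641290322
end in clamp [-0.00411298 -0.02143079] -0.0250362594080763 [-0.00350026 -0.02175143]
end in clamp [-0.00370109 -0.01800844] -0.033843508934775945 [-0.00309121 -0.01833446]
```

View pics/fit0.png

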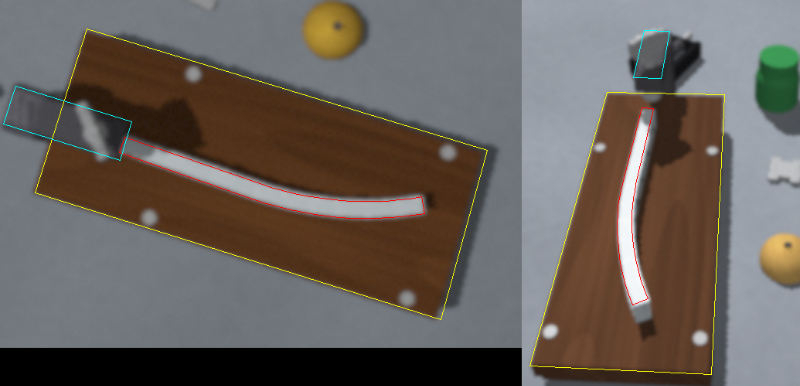

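The fit holds: the overlays follow the board and rim outlines, the rim is about 65 mm short, and the wing points at about yaw 18°, so the screw is at about 2.4–2.5 rad.

```bash
cat > plan.py <<'E'
from h import *
import sys
from scipy.spatial.transform import Rotation as Ro
def plan(pos,yawy,n,hand=-1):
    s=robot.observe(); p=s["tcp_pos"]; R=s["tool_rot"]
    t=np.radians(yawy); y=np.array([np.cos(t),np.sin(t),0]); z=np.array([0,0,-1.]); x=np.cross(y,z)
    G=np.c_[x,y,z]
    if Ro.from_matrix(R.T@G).magnitude()>np.pi/2: G=G*[-1,-1,1]
    rv=Ro.from_matrix(R.T@G).as_rotvec(); print("from",p.round(4),"w",s["width"].round(4),"turn",np.degrees(rv).round(2),"d",(np.array(pos)-p).round(4),"F",s["wrist_force"].round(2),s["torque"].round(3))
    d=(np.array(pos)-p)/n
    for k in range(n):
        Rk=R@Ro.from_rotvec(rv*k/n).as_matrix()
        r=np.r_[np.degrees(rv)/n/5,Rk.T@d/.025].round(2)
        print(r.tolist()[:6]+[hand],end=",\n" if k%8==7 else ",")
    print()
if __name__=="__main__": a=[float(v) for v in sys.argv[1:]]; plan(a[:3],a[3],int(a[4]),a[5])
E
python3 plan.py .517 -.004 .12 -9.1 32 -1
```

```text
Traceback (most recent call last):
  File "plan.py", line 16, in <module>
    if __name__=="__main__": a=[float(v) for v in sys.argv[1:]]; plan(a[:3],a[3],int(a[4]),a[5])
                                                                 ~~~~^^^^^^^^^^^^^^^^^^^^^^^^^^^
  File "plan.py", line 9, in plan
    rv=Ro.from_matrix(R.T@G).as_rotvec(); print("from",p.round(4),"w",s["width"].round(4),"turn",np.degrees(rv).round(2),"d",(np.array(pos)-p).round(4),"F",s["wrist_force"].round(2),s["torque"].round(3))
                                                                      ^^^^^^^^^^^^^^^^
AttributeError: 'float' object has no attribute 'round'
```

```bash
sed -i 's/s\["width"\].round(4)/round(s["width"],4)/' plan.py; python3 plan.py .517 -.004 .12 -9.1 32 -1
```

```text
from [ 0.1664 -0.602   0.2409] w 0.0878 turn [-7.000e-02 -4.000e-02 -6.544e+01] d [ 0.3506  0.598  -0.1209] F [-0.54 -0.16 -0.02] [-0.021 -0.002 -0.025]
[-0.0, -0.0, -0.41, 0.62, -0.6, 0.15, -1.0],[-0.0, -0.0, -0.41, 0.64, -0.58, 0.15, -1.0],[-0.0, -0.0, -0.41, 0.66, -0.56, 0.15, -1.0],[-0.0, -0.0, -0.41, 0.68, -0.53, 0.15, -1.0],[-0.0, -0.0, -0.41, 0.7, -0.51, 0.15, -1.0],[-0.0, -0.0, -0.41, 0.72, -0.48, 0.15, -1.0],[-0.0, -0.0, -0.41, 0.74, -0.46, 0.15, -1.0],[-0.0, -0.0, -0.41, 0.75, -0.43, 0.15, -1.0],
[-0.0, -0.0, -0.41, 0.77, -0.4, 0.15, -1.0],[-0.0, -0.0, -0.41, 0.78, -0.38, 0.15, -1.0],[-0.0, -0.0, -0.41, 0.79, -0.35, 0.15, -1.0],[-0.0, -0.0, -0.41, 0.81, -0.32, 0.15, -1.0],[-0.0, -0.0, -0.41, 0.82, -0.29, 0.15, -1.0],[-0.0, -0.0, -0.41, 0.83, -0.26, 0.15, -1.0],[-0.0, -0.0, -0.41, 0.83, -0.23, 0.15, -1.0],[-0.0, -0.0, -0.41, 0.84, -0.2, 0.15, -1.0],
[-0.0, -0.0, -0.41, 0.85, -0.17, 0.15, -1.0],[-0.0, -0.0, -0.41, 0.85, -0.14, 0.15, -1.0],[-0.0, -0.0, -0.41, 0.86, -0.11, 0.15, -1.0],[-0.0, -0.0, -0.41, 0.86, -0.08, 0.15, -1.0],[-0.0, -0.0, -0.41, 0.87, -0.05, 0.15, -1.0],[-0.0, -0.0, -0.41, 0.87, -0.02, 0.15, -1.0],[-0.0, -0.0, -0.41, 0.87, 0.01, 0.15, -1.0],[-0.0, -0.0, -0.41, 0.87, 0.04, 0.15, -1.0],
[-0.0, -0.0, -0.41, 0.86, 0.07, 0.15, -1.0],[-0.0, -0.0, -0.41, 0.86, 0.11, 0.15, -1.0],[-0.0, -0.0, -0.41, 0.86, 0.14, 0.15, -1.0],[-0.0, -0.0, -0.41, 0.85, 0.17, 0.15, -1.0],[-0.0, -0.0, -0.41, 0.84, 0.2, 0.15, -1.0],[-0.0, -0.0, -0.41, 0.84, 0.23, 0.15, -1.0],[-0.0, -0.0, -0.41, 0.83, 0.26, 0.15, -1.0],[-0.0, -0.0, -0.41, 0.82, 0.29, 0.15, -1.0],
```

Call:
drive_tool(plan=[[0, 0, -0.4, 0.62, -0.6, 0.15, -1], [0, 0, -0.4, 0.64, -0.58, 0.15, -1], [0, 0, -0.4, 0.66, -0.56, 0.15, -1], [0, 0, -0.4, 0.68, -0.53, 0.15, -1], [0, 0, -0.4, 0.7, -0.5, 0.15, -1], [0, 0, -0.4, 0.72, -0.48, 0.15, -1], [0, 0, -0.4, 0.74, -0.46, 0.15, -1], [0, 0, -0.4, 0.75, -0.43, 0.15, -1]])

```text
clock: 0.9
tcp_pos: [0.2549, -0.4525, 0.2112]
tool_rot: [[0.852, 0.523, -0.0], [0.523, -0.852, 0.0], [-0.0, -0.001, -1.0]]
wrist_force: [0.0, -0.5, 0.4]
width: 0.0875
finger_force: 0.0
```

Call:
drive_tool(plan=[[0, 0, -0.4, 0.77, -0.4, 0.15, -1], [0, 0, -0.4, 0.78, -0.38, 0.15, -1], [0, 0, -0.4, 0.79, -0.35, 0.15, -1], [0, 0, -0.4, 0.81, -0.32, 0.15, -1], [0, 0, -0.4, 0.82, -0.29, 0.15, -1], [0, 0, -0.4, 0.83, -0.26, 0.15, -1], [0, 0, -0.4, 0.83, -0.23, 0.15, -1], [0, 0, -0.4, 0.84, -0.2, 0.15, -1]])

```text
clock: 1.7
tcp_pos: [0.3447, -0.3034, 0.1814]
tool_rot: [[0.674, 0.739, 0.0], [0.739, -0.674, -0.0], [0.0, 0.0, -1.0]]
wrist_force: [0.5, 0.3, -0.2]
width: 0.088
finger_force: 0.0
```

Call:
drive_tool(plan=[[0, 0, -0.4, 0.85, -0.17, 0.15, -1], [0, 0, -0.4, 0.85, -0.14, 0.15, -1], [0, 0, -0.4, 0.86, -0.11, 0.15, -1], [0, 0, -0.4, 0.86, -0.08, 0.15, -1], [0, 0, -0.4, 0.87, -0.05, 0.15, -1], [0, 0, -0.4, 0.87, -0.02, 0.15, -1], [0, 0, -0.4, 0.87, 0, 0.15, -1], [0, 0, -0.4, 0.87, 0.04, 0.15, -1]])

```text
clock: 2.5
tcp_pos: [0.4342, -0.1547, 0.1513]
tool_rot: [[0.444, 0.896, 0.0], [0.896, -0.444, 0.0], [0.0, 0.0, -1.0]]
wrist_force: [-0.0, -0.0, -0.1]
width: 0.0879
finger_force: 0.0
```

```bash
python3 plan.py .517 -.004 .12 -9.1 8 -1
```

```text
from [ 0.4342 -0.1547  0.1513] w 0.0879 turn [ 1.000e-02 -1.000e-02 -1.727e+01] d [ 0.0828  0.1507 -0.0313] F [-0.01 -0.01 -0.09] [0.015 0.001 0.012]
[0.0, -0.0, -0.43, 0.86, 0.04, 0.16, -1.0],[0.0, -0.0, -0.43, 0.86, 0.07, 0.16, -1.0],[0.0, -0.0, -0.43, 0.85, 0.1, 0.16, -1.0],[0.0, -0.0, -0.43, 0.85, 0.13, 0.16, -1.0],[0.0, -0.0, -0.43, 0.84, 0.16, 0.16, -1.0],[0.0, -0.0, -0.43, 0.84, 0.2, 0.16, -1.0],[0.0, -0.0, -0.43, 0.83, 0.23, 0.16, -1.0],[0.0, -0.0, -0.43, 0.82, 0.26, 0.16, -1.0],
```

Call:
drive_tool(plan=[[0, 0, -0.43, 0.86, 0.04, 0.16, -1], [0, 0, -0.43, 0.86, 0.07, 0.16, -1], [0, 0, -0.43, 0.85, 0.1, 0.16, -1], [0, 0, -0.43, 0.85, 0.13, 0.16, -1], [0, 0, -0.43, 0.84, 0.16, 0.16, -1], [0, 0, -0.43, 0.84, 0.2, 0.16, -1], [0, 0, -0.43, 0.83, 0.23, 0.16, -1], [0, 0, -0.43, 0.82, 0.26, 0.16, -1]])

```text
clock: 3.3
tcp_pos: [0.5173, -0.0041, 0.1193]
tool_rot: [[0.159, 0.987, -0.0], [0.987, -0.159, 0.0], [0.0, -0.0, -1.0]]
wrist_force: [0.6, 0.1, 0.3]
width: 0.0881
finger_force: 0.0
```

```bash
python3 plan.py .517 -.004 .071 -9.1 4 -1; python3 -c "
from station import robot;import cv2
i=robot.camera('top')[150:300,210:410,::-1]; j=robot.camera('side')[180:400,160:320,::-1]
cv2.imwrite('pics/c1.png',cv2.hconcat([cv2.resize(i,(500,375)),cv2.resize(j,(273,375))]))"
```

```text
from [ 0.5173 -0.0041  0.1193] w 0.0881 turn [-0.   -0.02 -0.07] d [-0.0003  0.0001 -0.0483] F [0.6  0.1  0.33] [-0.038 -0.054 -0.091]
[-0.0, -0.0, -0.0, 0.0, -0.0, 0.48, -1.0],[-0.0, -0.0, -0.0, 0.0, -0.0, 0.48, -1.0],[-0.0, -0.0, -0.0, 0.0, -0.0, 0.48, -1.0],[-0.0, -0.0, -0.0, 0.0, -0.0, 0.48, -1.0],
```

View pics/c1.png

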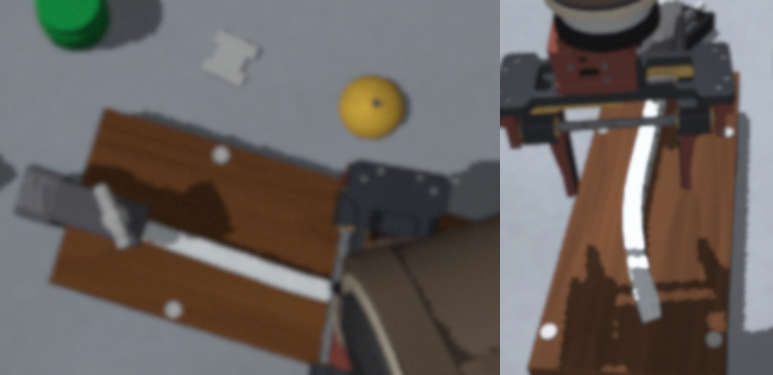

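The open fingers straddle the rim: in the side crop they are at about (570,190) and (688,185), with the rim at (640,190) between them. The top view agrees. I'll go down and grip.

Call:
drive_tool(plan=[[0, 0, 0, 0, 0, 0.5, -1], [0, 0, 0, 0, 0, 0.5, -1], [0, 0, 0, 0, 0, 0.5, -1], [0, 0, 0, 0, 0, 0.4, -1], [0, 0, 0, 0, 0, 0, 0.6], [0, 0, 0, 0, 0, 0, 0.9], [0, 0, 0, 0, 0, 0, 1], [0, 0, 0, 0, 0, 0, 1]], force=15)

```text
clock: 4.2
tcp_pos: [0.5174, -0.006, 0.0726]
tool_rot: [[0.162, 0.987, 0.001], [0.987, -0.162, -0.0], [0.0, 0.001, -1.0]]
wrist_force: [-0.3, 0.1, -0.1]
width: 0.0594
finger_force: 0.0
```

Call:
drive_tool(plan=[[0, 0, 0, 0, 0, 0, 1], [0, 0, 0, 0, 0, 0, 1], [0, 0, 0, 0, 0, 0, 1], [0, 0, 0, 0, 0, 0, 1]])

```text
clock: 4.6
tcp_pos: [0.517, -0.006, 0.0722]
tool_rot: [[0.162, 0.987, 0.0], [0.987, -0.162, -0.0], [0.0, 0.0, -1.0]]
wrist_force: [-0.4, 0.2, 0.2]
width: 0.0276
finger_force: 0.0
```

Call:
drive_tool(plan=[[0, 0, 0, 0, 0, 0, 1], [0, 0, 0, 0, 0, 0, 1], [0, 0, 0, 0, 0, 0, 1], [0, 0, 0, 0, 0, 0, 1]])

```text
clock: 5.0
tcp_pos: [0.517, -0.006, 0.0721]
tool_rot: [[0.162, 0.987, 0.0], [0.987, -0.162, -0.0], [-0.0, 0.0, -1.0]]
wrist_force: [-0.4, -1.3, 0.5]
width: 0.0139
finger_force: 15.0
```

```bash
cat > look.py <<'E'
from h import *
import sys
tag=sys.argv[1]
c=np.array([.5738,.1715,-.287])
I={n:robot.camera(n)[:,:,::-1].copy() for n in P}
for n in I: cv2.imwrite(f"pics/{n}_{tag}.png",I[n])
s=robot.observe(); R=s["tool_rot"]; print(s["clock"],s["tcp_pos"].round(4),np.degrees(np.arctan2(R[1,1],R[0,1])),s["width"],s["wrist_force"].round(2),s["torque"].round(3),s["finger_force"],s["joints"].round(1))
E
python3 look.py g1
python3 - <<'E'
import sys; sys.argv=['','x']
from h import *
s=robot.observe(); R=s["tool_rot"]; yaw=np.arctan2(R[1,1],R[0,1]); th=yaw-.16
# rim straight axis visible in top: bright pixels in strip
i=cv2.imread("pics/top_g1.png"); h=cv2.cvtColor(i,cv2.COLOR_BGR2HSV)
p=np.array([*s["tcp_pos"][:2],th]); 
m=((h[...,2]>115)&(h[...,1]<70)).astype(np.uint8)
strip=prism("top",p,np.array([[-.02,.06],[.015,.06],[.015,.15],[-.02,.15]]),.07,.074)>.5
ys,xs=np.nonzero(m*strip); X=ray("top",np.c_[xs,ys],.074)
t=th; L=(X[:,:2]-p[:2])@np.array([[np.cos(t),-np.sin(t)],[np.sin(t),np.cos(t)]])
for a in np.arange(.06,.15,.015):
    q=L[(L[:,1]>=a)&(L[:,1]<a+.015)]; 
    if len(q): print(a.round(3),len(q),q[:,0].min().round(4),q[:,0].mean().round(4),q[:,0].max().round(4))
print(np.degrees(th),L[:,1].max())
E
```

```text
5.1 [ 0.517  -0.006   0.0721] -9.336154651565332 0.013825077442237302 [ 0.12 -0.82 -0.01] [-0.042 -0.049  0.065] 14.973323419690132 [ 17.   28.5 -27.6 114.1  19.3  41.9 -31.7]
0.06 72 -0.0133 -0.0046 0.004
0.075 67 -0.013 -0.0047 0.0037
0.09 70 -0.0132 -0.0048 0.0041
0.105 67 -0.0129 -0.0045 0.0038
0.12 66 -0.0131 -0.0052 0.0036
0.135 49 -0.0127 -0.0061 0.0009
-18.5034793736585 0.1497813499144033
```

The rim is gripped (width 13.8 mm) and measures straight and parallel in the top view. To align it, it needs about +2° CCW, 8 mm to clamp +x and about 63 mm forward. I'll do most of that now.

Call:
drive_tool(plan=[[0, 0, -0.05, 0.26, 0.08, 0, 1], [0, 0, -0.05, 0.26, 0.08, 0, 1], [0, 0, -0.05, 0.26, 0.08, 0, 1], [0, 0, -0.05, 0.26, 0.08, 0, 1], [0, 0, -0.05, 0.26, 0.07, 0, 1], [0, 0, -0.05, 0.26, 0.07, 0, 1], [0, 0, -0.05, 0.26, 0.07, 0, 1], [0, 0, -0.05, 0.26, 0.07, 0, 1]], force=20)

```text
clock: 5.9
tcp_pos: [0.5397, 0.0437, 0.0721]
tool_rot: [[0.127, 0.992, -0.0], [0.992, -0.127, -0.0], [-0.0, -0.0, -1.0]]
wrist_force: [-0.6, -1.4, 1.9]
width: 0.0137
finger_force: 20.0
```

```bash
python3 look.py g2
python3 - <<'E'
from h import *
out=[]
s=robot.observe(); R=s["tool_rot"]; yaw=np.arctan2(R[1,1],R[0,1]); th=yaw-.163
t=yaw; L=np.array([[np.cos(t),-np.sin(t)],[np.sin(t),np.cos(t)]])@[.0003,.0017]
rp=np.array([s["tcp_pos"][0]+L[0],s["tcp_pos"][1]+L[1],th])
e=T(rp,[[-.004,.165]],0)[0,:2]
for cp in([.5747,.1735,-.2918],[.5731,.1704,-.2830]):
    a=cp[2]; print("end in clamp",(e-cp[:2])@np.array([[np.cos(a),-np.sin(a)],[np.sin(a),np.cos(a)]]),th-a)
cp=np.array([.5738,.1715,-.287])
for n,bx,s in(("top",(205,190,330,290),4),("side",(200,160,300,260),3)):
    i=cv2.imread(f"pics/{n}_g2.png"); x0,y0,x1,y1=bx
    c=cv2.resize(i[y0:y1,x0:x1],None,fx=s,fy=s,interpolation=cv2.INTER_CUBIC)
    for pose,poly,z,col in((cp,BOARD,.048,(0,255,255)),(rp,RIM,.074,(0,0,255)),(cp,[[-.016,-.022],[.016,-.022],[.016,.075],[-.016,.075]],.122,(255,255,0))):
        cv2.polylines(c,[np.round((proj(n,T(pose,poly,z))-[x0,y0]+.5)*s).astype(np.int32)],True,col,1)
    out.append(c)
H=max(c.shape[0] for c in out)
cv2.imwrite("pics/g2.png",np.hstack([cv2.copyMakeBorder(c,0,H-c.shape[0],0,0,0) for c in out]))
E
```

```text
6.0 [0.5399 0.0451 0.0721] -7.239812631772565 0.013810996437062071 [-0.17  1.71  0.92] [ 0.259 -0.132 -0.013] 19.961513578891754 [ 11.7  30.5 -28.  110.7  20.1  43.6 -35. ]
end in clamp [-0.00073915  0.03370619] 0.002441432348092909
end in clamp [0.00022821 0.03713485] -0.006358567651907121
```

View pics/g2.png

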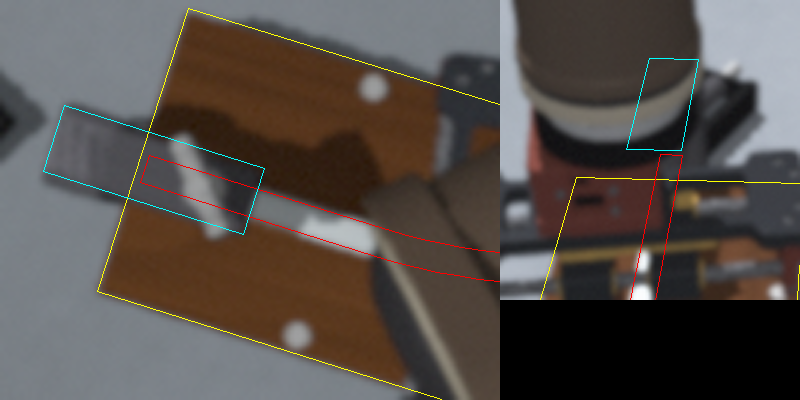

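The arm outline still matches, with its corner at about (243,235). The visible rim at (300–375, 215–250) looks slightly below the predicted red band, so I'll check it numerically.

Run:
```python
from h import *
for tag,tcp,yaw in(("g1",(.517,-.006),-9.336),("g2",(.5399,.0451),-7.24)):
    th=np.radians(yaw)-.163
    i=cv2.imread(f"pics/top_{tag}.png").astype(float)
    # sample perpendicular profiles on plane z=.074, red-blue saturation
    sat=(i[...,2]-i[...,0]).astype(np.float32)
    for y in np.arange(.05,.15,.01):
        xs=np.arange(-.03,.022,.0005)
        q=proj("top",T((*tcp,th),np.c_[xs,np.full(len(xs),y)],.074)).astype(np.float32)
        v=cv2.remap(sat,q[:,:1],q[:,1:],cv2.INTER_LINEAR).ravel()
        rim=xs[v<12]
        print(tag,y.round(3),(rim.min().round(4),rim.max().round(4),rim.mean().round(4)) if len(rim) else None, v[::12].round().tolist())
```

```text
g1 0.05 (np.float64(-0.012), np.float64(0.0045), np.float64(-0.0037)) [64.0, 63.0, 61.0, 8.0, -9.0, -7.0, 19.0, 56.0, 60.0]
g1 0.06 (np.float64(-0.0125), np.float64(0.005), np.float64(-0.0037)) [64.0, 64.0, 63.0, 6.0, -9.0, -6.0, 19.0, 56.0, 59.0]
g1 0.07 (np.float64(-0.0125), np.float64(0.0055), np.float64(-0.0035)) [64.0, 63.0, 63.0, 4.0, -9.0, -5.0, 17.0, 55.0, 61.0]
g1 0.08 (np.float64(-0.0125), np.float64(0.0045), np.float64(-0.004)) [64.0, 63.0, 61.0, 4.0, -10.0, -8.0, 20.0, 57.0, 58.0]
g1 0.09 (np.float64(-0.0125), np.float64(0.005), np.float64(-0.0037)) [62.0, 62.0, 60.0, 6.0, -10.0, -7.0, 18.0, 57.0, 60.0]
g1 0.1 (np.float64(-0.0125), np.float64(0.005), np.float64(-0.0037)) [63.0, 61.0, 61.0, 4.0, -9.0, -7.0, 21.0, 55.0, 51.0]
g1 0.11 (np.float64(-0.0125), np.float64(0.005), np.float64(-0.0037)) [64.0, 60.0, 59.0, 6.0, -9.0, -6.0, 19.0, 33.0, 30.0]
g1 0.12 (np.float64(-0.0125), np.float64(0.005), np.float64(-0.0037)) [62.0, 61.0, 61.0, 5.0, -9.0, -7.0, 18.0, 35.0, 31.0]
g1 0.13 (np.float64(-0.0125), np.float64(0.004), np.float64(-0.0042)) [60.0, 60.0, 59.0, 5.0, -8.0, -7.0, 
[... 687 characters left out ...]
045), np.float64(-0.003)) [62.0, 59.0, 58.0, 26.0, -7.0, -6.0, 20.0, 34.0, 35.0]
g2 0.1 (np.float64(-0.0105), np.float64(0.0045), np.float64(-0.003)) [59.0, 58.0, 59.0, 27.0, -7.0, -6.0, 21.0, 33.0, 32.0]
g2 0.11 (np.float64(-0.011), np.float64(0.005), np.float64(-0.003)) [58.0, 58.0, 40.0, 17.0, -6.0, -6.0, 15.0, 27.0, 32.0]
g2 0.12 (np.float64(-0.0225), np.float64(0.012), np.float64(-0.0052)) [57.0, 22.0, -2.0, -3.0, -1.0, -3.0, -3.0, 11.0, 34.0]
g2 0.13 (np.float64(-0.022), np.float64(0.0115), np.float64(-0.0052)) [56.0, 27.0, -1.0, -2.0, -1.0, -1.0, -3.0, 12.0, 32.0]
g2 0.14 (np.float64(-0.02), np.float64(0.0125), np.float64(-0.0037)) [61.0, 55.0, -2.0, -3.0, -1.0, -1.0, -2.0, 7.0, 32.0]
```

The rim is held as modelled, with its end 8–11 mm from the frame. I'll creep forward to contact.

Call:
drive_tool(plan=[[0, 0, 0, 0.1, 0.016, 0, 1], [0, 0, 0, 0.1, 0.016, 0, 1], [0, 0, 0, 0.04, 0.006, 0, 1], [0, 0, 0, 0.04, 0.006, 0, 1]])

```text
clock: 6.4
tcp_pos: [0.5414, 0.0497, 0.0722]
tool_rot: [[0.128, 0.992, -0.0], [0.992, -0.128, -0.0], [-0.0, -0.0, -1.0]]
wrist_force: [-1.0, -2.0, 3.0]
width: 0.0142
finger_force: 20.0
```

Call:
drive_tool(plan=[[0, 0, 0, 0.04, 0.006, 0, 1], [0, 0, 0, 0.04, 0.006, 0, 1]])

```text
clock: 6.6
tcp_pos: [0.542, 0.0518, 0.0721]
tool_rot: [[0.128, 0.992, -0.0], [0.992, -0.128, -0.0], [-0.0, 0.0, -1.0]]
wrist_force: [0.2, -2.6, 2.7]
width: 0.014
finger_force: 20.0
```

Call:
drive_tool(plan=[[0, 0, 0, 0.04, 0.006, 0, 1], [0, 0, 0, 0.04, 0.006, 0, 1]])

```text
clock: 6.8
tcp_pos: [0.5423, 0.053, 0.0721]
tool_rot: [[0.128, 0.992, -0.001], [0.992, -0.128, -0.001], [-0.002, -0.001, -1.0]]
wrist_force: [-1.9, -7.4, 6.0]
width: 0.0141
finger_force: 20.0
```

Call:
drive_tool(plan=[[0, 0, 0, 0.04, 0.006, 0, 1], [0, 0, 0, 0.04, 0.006, 0, 1]])

```text
clock: 7.0
tcp_pos: [0.5423, 0.0531, 0.0721]
tool_rot: [[0.129, 0.992, -0.002], [0.992, -0.129, -0.004], [-0.004, -0.002, -1.0]]
wrist_force: [-4.4, -11.8, 9.4]
width: 0.0139
finger_force: 19.9
```

Contact came at the predicted place (force about 12 N, rising, with no more travel). I'll relax the push and release gently.

Call:
drive_tool(plan=[[0, 0, 0, -0.05, -0.008, 0, 1], [0, 0, 0, -0.04, -0.006, 0, 1], [0, 0, 0, 0, 0, 0, 1]])

```text
clock: 7.3
tcp_pos: [0.5423, 0.053, 0.0721]
tool_rot: [[0.128, 0.992, -0.0], [0.992, -0.128, -0.001], [-0.001, -0.0, -1.0]]
wrist_force: [-2.1, -5.6, 5.3]
width: 0.014
finger_force: 19.9
```

```bash
python3 plan.py .5423 .0531 .0721 -7.3 1 1
```

```text
from [0.5423 0.053  0.0721] w 0.014 turn [-0.01  0.05 -0.07] d [-0.      0.0001 -0.    ] F [-2.12 -5.65  5.33] [-1.195  0.278  0.041]
[-0.0, 0.01, -0.01, 0.0, -0.0, 0.0, 1.0],
```

Call:
drive_tool(plan=[[0, 0, 0, 0, 0, 0, 0.6], [0, 0, 0, 0, 0, 0, 0.4], [0, 0, 0, 0, 0, 0, 0.2], [0, 0, 0, 0, 0, 0, 0], [0, 0, 0, 0, 0, 0, -0.1], [0, 0, 0, 0, 0, 0, -0.1], [0, 0, 0, 0, 0, -0.2, -0.1], [0, 0, 0, 0, 0, -0.6, -0.1]])

```text
clock: 8.1
tcp_pos: [0.5416, 0.0536, 0.0918]
tool_rot: [[0.128, 0.992, -0.002], [0.992, -0.128, -0.0], [-0.0, -0.002, -1.0]]
wrist_force: [1.4, -0.1, 0.8]
width: 0.0482
finger_force: 0.0
```

Call:
drive_tool(plan=[[0, 0, 0, 0, 0, -1, -1], [0, 0, 0, 0, 0, -1, -1], [0, 0, 0, 0, 0, -1, -1], [0, 0, 0, 0, 0, -1, -1], [0, 0, 0, 0, 0, -0.6, -1]])

```text
clock: 8.6
tcp_pos: [0.5431, 0.054, 0.2106]
tool_rot: [[0.128, 0.992, 0.003], [0.992, -0.128, 0.0], [0.001, 0.003, -1.0]]
wrist_force: [-0.0, 0.1, 0.2]
width: 0.0849
finger_force: 0.0
```

```bash
python3 look.py r1
python3 - <<'E'
from h import *
out=[]
cp=np.array([.5738,.1715,-.287])
for n,bx,s in(("top",(205,190,330,290),4),("side",(200,160,300,260),3)):
    i=cv2.imread(f"pics/{n}_r1.png"); x0,y0,x1,y1=bx
    c=cv2.resize(i[y0:y1,x0:x1],None,fx=s,fy=s,interpolation=cv2.INTER_CUBIC)
    out.append(c)
H=max(c.shape[0] for c in out)
cv2.imwrite("pics/r1.png",np.hstack([cv2.copyMakeBorder(c,0,H-c.shape[0],0,0,0) for c in out]))
E
```

```text
8.7 [0.5438 0.0541 0.2105] -7.341291457924475 0.08749102128849391 [-0.23 -0.17 -0.76] [-0.03  -0.099 -0.05 ] 0.0 [ 14.6  20.8 -32.1 103.2  12.7  59.3 -29.7]
```

View pics/r1.png

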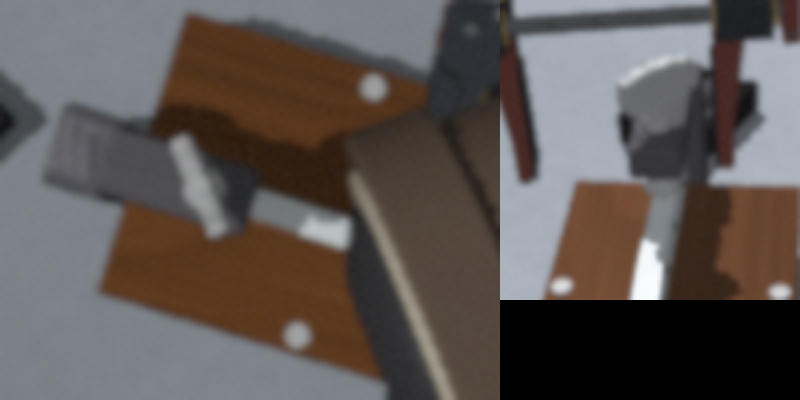

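The rim stayed in line with the arm after release, with its visible part at (250–350, 205–235). The wings run from about (178,137) to (216,233) in the top crop. I'll fit the wing plate for its yaw and centre.

Run:
```python
from h import *
W=np.array([[-.024,-.0045],[.024,-.0045],[.024,.0045],[-.024,.0045]])
i=cv2.imread("pics/top_r1.png"); g=i.max(2).astype(float)
print(g[222:252:2,246:268].astype(int))
roi=np.zeros(g.shape); roi[219:253,243:266]=1
m=np.clip((g-95)/50,0,1)*roi
m[:, :]=np.where(i[...,2].astype(int)-i[...,0]>15,0,m)
p,f=fit({"top":m},np.array([.573,.171,np.radians(18)]),W,.134,.168,{"top":1-roi}); print(p,np.degrees(p[2]),f)
ys,xs=np.nonzero(m>.6); X=ray("top",np.c_[xs,ys],.155)[:,:2]; c=X.mean(0); u,s,v=np.linalg.svd(X-c); print(c,np.degrees(np.arctan2(v[0,1],v[0,0])),len(X))
for cl in(-16.2,-16.7): print("v",np.radians(cl-np.degrees(p[2])+180))
```

```text
[[ 50  50  52  54  56  57  52  51  47  47  50  50  48  49  49  51  51  54
   58  63  67  73]
 [ 58  74  96 114 122 117  92  66  53  48  50  47  49  49  47  49  46  46
   47  49  49  51]
 [ 81 104 138 151 152 143 122  93  66  55  52  50  50  50  51  49  50  49
   48  47  49  50]
 [ 85  98 122 142 149 147 139 120  91  66  54  49  47  49  49  51  51  51
   50  49  47  48]
 [ 82  85 100 126 145 153 152 142 121  91  66  55  46  42  39  41  41  44
   44  48  47  50]
 [ 82  83  86 106 133 148 152 151 141 116  90  77  70  61  49  47  45  42
   43  40  42  41]
 [ 81  81  82  89 110 135 150 155 154 147 128 104  92  84  70  55  46  43
   44  42  46  44]
 [ 83  84  83  87 107 137 153 159 159 158 148 124  98  89  83  67  51  45
   44  43  46  45]
 [ 83  83  84  88 107 134 152 156 156 152 146 133 110  92  77  64  50  44
   43  44  44  49]
 [ 82  82  81  85  92 109 130 147 155 155 153 145 129 102  74  55  48  44
   43  45  47  62]
 [ 77  78  77  79  80  84  92 105 126 142 149 149 141 122  93  69  55  46
   47  43  52  77]
 [ 91  89  88  86  81  79  80  80  92 116 134 140 139 132 115  93  76  66
   55  46  56  80]
 [ 94  95  94  94  94  93  93  89  87  96 119 142 151 150 138 113  89  76
   68  59  69  82]
 [ 94  93  93  93  93  94  92  92  90  90 108 129 132 124 107  90  79  76
   72  73  80  83]
 [ 95  95  93  93  91  91  89  88  87  85  85  86  88  86  86  85  85  87
   87  88  87  89]]
[0.57054583 0.17329879 0.3804659 ] 21.79909038317573 0.2538909002761317
[0.57220066 0.17391847] -155.31761662751157 120
v 2.478383413640463
v 2.4696567673804917
```

```bash
sed -i 's/np.pi\/2: G/np.pi*.75: G/' plan.py; python3 plan.py .572 .1725 .2 112 24 -1
```

```text
from [0.5438 0.0541 0.2105] w 0.0875 turn [   0.23    0.27 -119.34] d [ 0.0282  0.1184 -0.0105] F [-0.23 -0.17 -0.76] [-0.03  -0.099 -0.05 ]
[0.0, 0.0, -0.99, 0.2, 0.02, 0.02, -1.0],[0.0, 0.0, -0.99, 0.2, 0.04, 0.02, -1.0],[0.0, 0.0, -0.99, 0.19, 0.06, 0.02, -1.0],[0.0, 0.0, -0.99, 0.19, 0.07, 0.02, -1.0],[0.0, 0.0, -0.99, 0.18, 0.09, 0.02, -1.0],[0.0, 0.0, -0.99, 0.17, 0.1, 0.02, -1.0],[0.0, 0.0, -0.99, 0.16, 0.12, 0.02, -1.0],[0.0, 0.0, -0.99, 0.15, 0.13, 0.02, -1.0],
[0.0, 0.0, -0.99, 0.14, 0.15, 0.02, -1.0],[0.0, 0.0, -0.99, 0.13, 0.16, 0.02, -1.0],[0.0, 0.0, -0.99, 0.11, 0.17, 0.02, -1.0],[0.0, 0.0, -0.99, 0.1, 0.18, 0.02, -1.0],[0.0, 0.0, -0.99, 0.08, 0.18, 0.02, -1.0],[0.0, 0.0, -0.99, 0.07, 0.19, 0.02, -1.0],[0.0, 0.0, -0.99, 0.05, 0.2, 0.02, -1.0],[0.0, 0.0, -0.99, 0.03, 0.2, 0.02, -1.0],
[0.0, 0.0, -0.99, 0.02, 0.2, 0.02, -1.0],[0.0, 0.0, -0.99, -0.0, 0.2, 0.02, -1.0],[0.0, 0.0, -0.99, -0.02, 0.2, 0.02, -1.0],[0.0, 0.0, -0.99, -0.04, 0.2, 0.02, -1.0],[0.0, 0.0, -0.99, -0.05, 0.2, 0.02, -1.0],[0.0, 0.0, -0.99, -0.07, 0.19, 0.02, -1.0],[0.0, 0.0, -0.99, -0.09, 0.18, 0.02, -1.0],[0.0, 0.0, -0.99, -0.1, 0.17, 0.02, -1.0],
```

Call:
drive_tool(plan=[[0, 0, -1, 0.2, 0.02, 0.02, -1], [0, 0, -1, 0.2, 0.04, 0.02, -1], [0, 0, -1, 0.19, 0.06, 0.02, -1], [0, 0, -1, 0.19, 0.07, 0.02, -1], [0, 0, -1, 0.18, 0.09, 0.02, -1], [0, 0, -1, 0.17, 0.1, 0.02, -1], [0, 0, -1, 0.16, 0.12, 0.02, -1], [0, 0, -1, 0.15, 0.13, 0.02, -1]])

```text
clock: 9.5
tcp_pos: [0.5514, 0.0927, 0.2026]
tool_rot: [[-0.543, 0.84, -0.001], [0.84, 0.543, -0.0], [0.0, -0.001, -1.0]]
wrist_force: [0.5, -0.9, 0.1]
width: 0.0876
finger_force: 0.0
```

Call:
drive_tool(plan=[[0, 0, -1, 0.14, 0.15, 0.02, -1], [0, 0, -1, 0.13, 0.16, 0.02, -1], [0, 0, -1, 0.11, 0.17, 0.02, -1], [0, 0, -1, 0.1, 0.18, 0.02, -1], [0, 0, -1, 0.08, 0.18, 0.02, -1], [0, 0, -1, 0.07, 0.19, 0.02, -1], [0, 0, -1, 0.05, 0.2, 0.02, -1], [0, 0, -1, 0.03, 0.2, 0.02, -1]])

```text
clock: 10.3
tcp_pos: [0.5609, 0.1323, 0.1986]
tool_rot: [[-0.956, 0.294, -0.001], [0.294, 0.956, -0.0], [0.001, -0.0, -1.0]]
wrist_force: [-0.1, 0.0, 0.8]
width: 0.0878
finger_force: 0.0
```

Call:
drive_tool(plan=[[0, 0, -1, 0.02, 0.2, 0.02, -1], [0, 0, -1, 0, 0.2, 0.02, -1], [0, 0, -1, -0.02, 0.2, 0.02, -1], [0, 0, -1, -0.04, 0.2, 0.02, -1], [0, 0, -1, -0.05, 0.2, 0.02, -1], [0, 0, -1, -0.07, 0.19, 0.02, -1], [0, 0, -1, -0.09, 0.18, 0.02, -1], [0, 0, -0.8, -0.1, 0.17, 0.02, -1]])

```text
clock: 11.1
tcp_pos: [0.5699, 0.1715, 0.1946]
tool_rot: [[-0.928, -0.372, -0.001], [-0.372, 0.928, -0.0], [0.001, 0.0, -1.0]]
wrist_force: [-0.1, 0.1, -0.2]
width: 0.0878
finger_force: 0.0
```

```bash
python3 look.py w1; python3 plan.py .572 .1725 .155 112 4 -1
python3 - <<'E'
import cv2
i=cv2.imread("pics/top_w1.png")[180:300,195:335]; j=cv2.imread("pics/side_w1.png")[130:280,180:330]
cv2.imwrite("pics/w1.png",cv2.hconcat([cv2.resize(i,(420,360)),cv2.resize(j,(360,360))]))
E
```

```text
11.2 [0.5697 0.172  0.1945] 111.7652238151584 0.08788903447199807 [ 0.7  -0.36  0.5 ] [ 0.076 -0.097  0.004] 0.0 [ 18.   34.8 -57.4  96.2  31.5  66.8  64.1]
from [0.5697 0.172  0.1945] w 0.0879 turn [ 0.05 -0.05 -0.23] d [ 0.0023  0.0005 -0.0395] F [ 0.7  -0.36  0.5 ] [ 0.076 -0.097  0.004]
[0.0, -0.0, -0.01, -0.02, -0.0, 0.4, -1.0],[0.0, -0.0, -0.01, -0.02, -0.0, 0.4, -1.0],[0.0, -0.0, -0.01, -0.02, -0.0, 0.4, -1.0],[0.0, -0.0, -0.01, -0.02, -0.0, 0.4, -1.0],
```

View pics/w1.png

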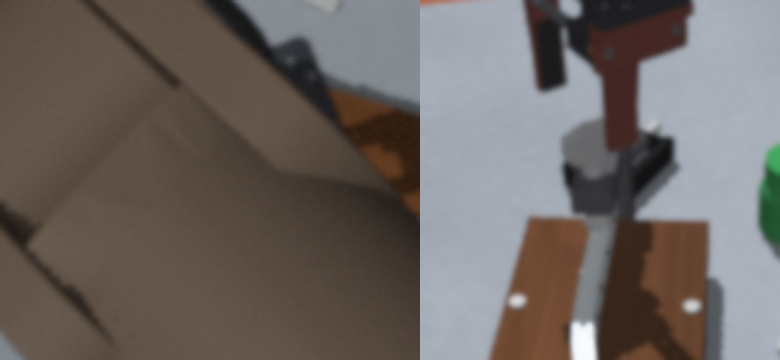

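The side view shows the front finger (620,145) in front of the wing plate (595,150) and the other finger behind it; the top view is covered by the arm. I'll descend so the tips stay above the hub, then close lightly.

Call:
drive_tool(plan=[[0, 0, 0, -0.08, 0, 0.4, -1], [0, 0, 0, 0, 0, 0.4, -1], [0, 0, 0, 0, 0, 0.4, -1], [0, 0, 0, 0, 0, 0.3, -1], [0, 0, 0, 0, 0, 0, 0.5], [0, 0, 0, 0, 0, 0, 1], [0, 0, 0, 0, 0, 0, 1], [0, 0, 0, 0, 0, 0, 1]], force=8)

```text
clock: 12.0
tcp_pos: [0.5722, 0.1724, 0.1581]
tool_rot: [[-0.929, -0.369, 0.001], [-0.369, 0.929, 0.0], [-0.001, -0.0, -1.0]]
wrist_force: [-0.2, -0.0, 0.2]
width: 0.0593
finger_force: 0.0
```

Call:
drive_tool(plan=[[0, 0, 0, 0, 0, 0, 1], [0, 0, 0, 0, 0, 0, 1], [0, 0, 0, 0, 0, 0, 1], [0, 0, 0, 0, 0, 0, 1], [0, 0, 0, 0, 0, 0, 1], [0, 0, 0, 0, 0, 0, 1], [0, 0, 0, 0, 0, 0, 1]])

```text
clock: 12.7
tcp_pos: [0.5723, 0.1715, 0.1576]
tool_rot: [[-0.93, -0.369, 0.0], [-0.369, 0.93, -0.001], [0.0, -0.001, -1.0]]
wrist_force: [1.0, -2.5, 1.6]
width: 0.0089
finger_force: 8.0
```

```bash
python3 plan.py .572 .1725 .157 112 1 1
```

```text
from [0.5723 0.1715 0.1576] w 0.0089 turn [-0.07 -0.01 -0.37] d [-0.0003  0.001  -0.0006] F [ 1.01 -2.46  1.55] [-0.355 -0.266  0.037]
[-0.01, -0.0, -0.07, -0.0, 0.04, 0.02, 1.0],
```

Gripped at 8.9 mm, the plate's thickness. I'll firm the grip and turn clockwise.

Call:
drive_tool(plan=[[0, 0, 0, 0, -0.03, 0, 1], [0, 0, 0, 0, 0, 0, 1], [0, 0, 0.5, 0, 0, 0, 1], [0, 0, 0.8, 0, 0, 0, 1], [0, 0, 0.8, 0, 0, 0, 1], [0, 0, 0.8, 0, 0, 0, 1], [0, 0, 0.8, 0, 0, 0, 1], [0, 0, 0, 0, 0, 0, 1]], force=30)

```text
clock: 13.5
tcp_pos: [0.5723, 0.1715, 0.1576]
tool_rot: [[-0.999, -0.054, 0.0], [-0.054, 0.999, -0.0], [-0.0, -0.0, -1.0]]
wrist_force: [1.1, -1.5, -0.6]
width: 0.0089
finger_force: 30.0
```

```bash
cat > st.py <<'E'
from station import robot
import numpy as np
s=robot.observe();R=s["tool_rot"];print(s["clock"],s["tcp_pos"].round(4),"yaw",np.degrees(np.arctan2(R[1,1],R[0,1])).round(2),"F",s["wrist_force"].round(1),"M",s["torque"].round(3),"w",round(s["width"],4),"j",s["joints"].round(0),"tilt",R[:,2].round(3))
E
python3 st.py
```

```text
13.5 [0.5723 0.1715 0.1576] yaw 93.09 F [ 1.1 -1.5 -0.6] M [-0.231 -0.272  0.002] w 0.0089 j [ 14.  35. -51.  98.  31.  62.  46.] tilt [ 0. -0. -1.]
```

Call:
drive_tool(plan=[[0, 0, 0.8, 0, 0, 0, 1], [0, 0, 0.8, 0, 0, 0, 1], [0, 0, 0.8, 0, 0, 0, 1], [0, 0, 0.8, 0, 0, 0, 1], [0, 0, 0.8, 0, 0, 0, 1], [0, 0, 0.8, 0, 0, 0, 1], [0, 0, 0.8, 0, 0, 0, 1], [0, 0, 0.8, 0, 0, 0, 1]])

```text
clock: 14.3
tcp_pos: [0.5723, 0.1715, 0.1576]
tool_rot: [[-0.876, 0.483, 0.0], [0.483, 0.876, -0.0], [-0.0, -0.0, -1.0]]
wrist_force: [0.6, -2.5, -0.1]
width: 0.0088
finger_force: 30.0
```

```bash
python3 st.py
```

```text
14.3 [0.5723 0.1715 0.1576] yaw 61.13 F [ 0.6 -2.5 -0.1] M [-0.32  -0.155  0.084] w 0.0088 j [ 10.  33. -44.  98.  26.  60.  18.] tilt [ 0. -0. -1.]
```

Call:
drive_tool(plan=[[0, 0, 0.8, 0, 0, 0, 1], [0, 0, 0.8, 0, 0, 0, 1], [0, 0, 0.8, 0, 0, 0, 1], [0, 0, 0.8, 0, 0, 0, 1], [0, 0, 0.8, 0, 0, 0, 1], [0, 0, 0.8, 0, 0, 0, 1]])

```text
clock: 14.9
tcp_pos: [0.5724, 0.1716, 0.1576]
tool_rot: [[-0.604, 0.797, 0.0], [0.797, 0.604, -0.0], [-0.0, 0.0, -1.0]]
wrist_force: [0.0, -2.2, -0.3]
width: 0.009
finger_force: 30.0
```

```bash
python3 st.py
```

```text
14.9 [0.5724 0.1716 0.1576] yaw 37.14 F [ 0.  -2.2 -0.3] M [-0.305 -0.237  0.059] w 0.009 j [  6.  31. -39.  99.  22.  58.  -3.] tilt [ 0. -0. -1.]
```

Call:
drive_tool(plan=[[0, 0, 0.5, 0, 0, 0, 1], [0, 0, 0.5, 0, 0, 0, 1], [0, 0, 0.5, 0, 0, 0, 1], [0, 0, 0.5, 0, 0, 0, 1]])

```text
clock: 15.3
tcp_pos: [0.5724, 0.1716, 0.1576]
tool_rot: [[-0.457, 0.889, 0.0], [0.889, 0.457, -0.0], [-0.0, 0.0, -1.0]]
wrist_force: [0.1, -2.4, -0.0]
width: 0.0089
finger_force: 30.0
```

```bash
python3 st.py
```

```text
15.3 [0.5724 0.1716 0.1576] yaw 27.2 F [ 0.1 -2.4 -0. ] M [-0.347 -0.284  0.097] w 0.0089 j [  5.  30. -36.  99.  21.  58. -12.] tilt [ 0. -0. -1.]
```

Call:
drive_tool(plan=[[0, 0, 0.25, 0, 0, 0, 1], [0, 0, 0.25, 0, 0, 0, 1], [0, 0, 0.25, 0, 0, 0, 1]])

```text
clock: 15.6
tcp_pos: [0.5724, 0.1716, 0.1576]
tool_rot: [[-0.397, 0.918, 0.0], [0.918, 0.397, -0.0], [-0.0, 0.0, -1.0]]
wrist_force: [1.6, 0.3, -0.8]
width: 0.009
finger_force: 30.0
```

```bash
python3 st.py
```

```text
15.6 [0.5724 0.1716 0.1576] yaw 23.41 F [ 1.6  0.3 -0.8] M [-0.345 -0.396  0.422] w 0.009 j [  4.  30. -35.  99.  20.  58. -15.] tilt [ 0. -0. -1.]
```

Call:
drive_tool(plan=[[0, 0, 0.2, 0, 0, 0, 1], [0, 0, 0, 0, 0, 0, 1]])

```text
clock: 15.8
tcp_pos: [0.5724, 0.1716, 0.1576]
tool_rot: [[-0.382, 0.924, 0.0], [0.924, 0.382, -0.0], [-0.0, 0.0, -1.0]]
wrist_force: [1.3, -1.7, -0.5]
width: 0.0095
finger_force: 30.3
```

```bash
python3 st.py
```

```text
15.8 [0.5724 0.1716 0.1576] yaw 22.43 F [ 1.3 -1.7 -0.5] M [-0.337 -0.487  0.54 ] w 0.0095 j [  4.  30. -35.  99.  20.  58. -16.] tilt [ 0. -0. -1.]
```

Seated: the torque jumped from about 0.09 to 0.54 N m at yaw ≈24.2°, where the geometry puts value 4.0 (24.3°). I'll back off a quarter turn, to tool yaw ≈114.3°.

Call:
drive_tool(plan=[[0, 0, -0.4, 0, 0, 0, 1], [0, 0, -0.8, 0, 0, 0, 1], [0, 0, -0.8, 0, 0, 0, 1], [0, 0, -0.8, 0, 0, 0, 1], [0, 0, -0.8, 0, 0, 0, 1], [0, 0, -0.8, 0, 0, 0, 1], [0, 0, -0.8, 0, 0, 0, 1], [0, 0, -0.8, 0, 0, 0, 1]])

```text
clock: 16.6
tcp_pos: [0.5724, 0.1715, 0.1576]
tool_rot: [[-0.794, 0.608, -0.0], [0.608, 0.794, 0.0], [0.0, 0.0, -1.0]]
wrist_force: [0.5, -1.6, -0.2]
width: 0.0088
finger_force: 30.0
```

Call:
drive_tool(plan=[[0, 0, -0.8, 0, 0, 0, 1], [0, 0, -0.8, 0, 0, 0, 1], [0, 0, -0.8, 0, 0, 0, 1], [0, 0, -0.8, 0, 0, 0, 1], [0, 0, -0.8, 0, 0, 0, 1], [0, 0, -0.8, 0, 0, 0, 1], [0, 0, -0.8, 0, 0, 0, 1], [0, 0, -0.8, 0, 0, 0, 1]])

```text
clock: 17.4
tcp_pos: [0.5723, 0.1715, 0.1576]
tool_rot: [[-0.995, 0.095, -0.0], [0.095, 0.995, 0.0], [0.0, 0.0, -1.0]]
wrist_force: [2.1, -1.9, -0.5]
width: 0.0087
finger_force: 30.0
```

Call:
drive_tool(plan=[[0, 0, -0.8, 0, 0, 0, 1], [0, 0, -0.8, 0, 0, 0, 1], [0, 0, -0.8, 0, 0, 0, 1], [0, 0, -0.8, 0, 0, 0, 1], [0, 0, -0.8, 0, 0, 0, 1], [0, 0, -0.8, 0, 0, 0, 1], [0, 0, -0.4, 0, 0, 0, 1], [0, 0, -0.2, 0, 0, 0, 1]])

```text
clock: 18.2
tcp_pos: [0.5723, 0.1714, 0.1576]
tool_rot: [[-0.931, -0.366, -0.0], [-0.366, 0.931, 0.0], [0.0, 0.0, -1.0]]
wrist_force: [0.6, -1.3, -0.5]
width: 0.009
finger_force: 30.0
```

```bash
python3 st.py
```

```text
18.2 [0.5723 0.1714 0.1576] yaw 111.44 F [ 0.6 -1.3 -0.5] M [-0.262 -0.29  -0.054] w 0.009 j [ 17.  37. -56.  98.  34.  63.  62.] tilt [-0.  0. -1.]
```

Call:
drive_tool(plan=[[0, 0, -0.35, 0, 0, 0, 1], [0, 0, -0.22, 0, 0, 0, 1], [0, 0, 0, 0, 0, 0, 1], [0, 0, 0, 0, 0, 0, 1], [0, 0, 0, 0, 0, 0, 1]])

```text
clock: 18.7
tcp_pos: [0.5723, 0.1714, 0.1576]
tool_rot: [[-0.912, -0.411, 0.0], [-0.411, 0.912, -0.0], [0.0, -0.0, -1.0]]
wrist_force: [1.2, -1.6, -0.1]
width: 0.009
finger_force: 30.0
```

```bash
python3 look.py f
python3 - <<'E'
import cv2
i=cv2.imread("pics/top_f.png")[120:330,140:440]; j=cv2.imread("pics/side_f.png")[130:330,180:380]
cv2.imwrite("pics/f.png",cv2.hconcat([cv2.resize(i,(500,350)),cv2.resize(j,(350,350))[:, :300]]))
E
```

```text
18.8 [0.5723 0.1715 0.1576] 114.25085197775816 0.008827949410238149 [ 1.02 -2.25  0.09] [-0.409 -0.351  0.049] 29.98345524072647 [ 17.1  37.3 -56.2  98.   34.2  63.6  64.6]
```

View pics/f.png

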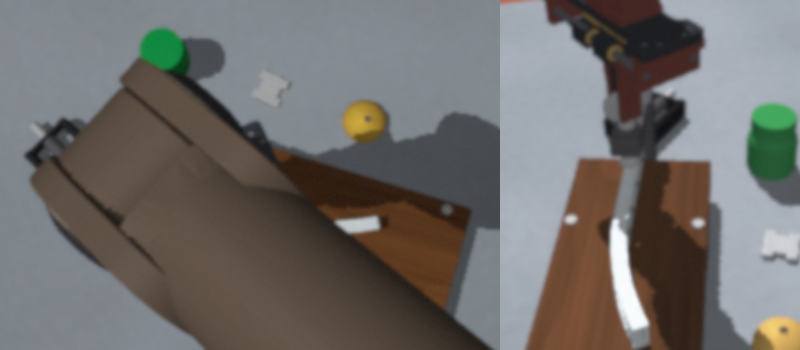

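The side view shows the gripper on the wings at about (628,95), the rim running straight up to the clamp at (630,160), and the bystanders in place. I'll check numerically that the rim stayed home.

Run:
```python
from h import *
def m(f):
    i=cv2.imread(f); h=cv2.cvtColor(i,cv2.COLOR_BGR2HSV)
    r=((h[...,2]>100)&(h[...,1]<75)).astype(float); r[:,:222]=0; r[:,275:]=0; return r
R=[]
for f,p0,lo in(("pics/side0.png",[.517,-.004,-.318],255),("pics/side_f.png",[.5425,.055,-.288],235)):
    k=m(f); ig=np.zeros(k.shape); ig[:lo]=1
    ig[prism("side",p0,RIM,.048,.074)==0]=0; d=cv2.dilate((prism("side",p0,RIM,.048,.074)>0).astype(np.uint8),np.ones((15,15))); ig[d==0]=1
    p,c=fit({"side":k*d},np.array(p0),RIM,.048,.074,{"side":ig}); print(p,c); R.append(p)
print("delta",R[1]-R[0],"expected ~ (.0255,.0590,.035)")
a=cv2.imread("pics/top0.png").astype(int); b=cv2.imread("pics/top_f.png").astype(int)
for n,(x,y) in dict(dome=(358,192),wrench=(302,173),jar=(232,145)).items(): print(n,abs(a-b)[y-10:y+10,x-10:x+10].mean().round(1))
```

```text
[ 0.51650639 -0.00483468 -0.30868458] 0.09121875336517192
[ 0.54150923  0.05311914 -0.2824613 ] 0.13585201148456172
delta [0.02500283 0.05795381 0.02622328] expected ~ (.0255,.0590,.035)
dome 14.0
wrench 16.3
jar 11.4
```

The rim is home to within about 1 mm, which is the limit of this check, and the wings are held a quarter turn off the seat. Handing in.

```bash
python3 -c "
from station import robot; print(robot.close_job())"
```

```text
the job is handed in; nothing more can be done
None
```

I handed the job in at about 19 s: the rim is home against the clamp frame (within about 1 mm), and the screw was seated, backed off a quarter turn and is still held by its wings. The bystanders look unmoved in the last picture.

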